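Make up a portion of dried cakes on the spring scale and tally it

ROBOT

A 6-joint arm with a two-finger parallel gripper is mounted at the origin on the work surface. World frame = base frame: x ahead of the robot, y to its left, z up, the work surface at z = 0. Lengths are in m, angles in rad, forces in N, time in s.
With the tool pointing down it reaches from about 0.35 to 0.975 m from the base axis. Payload 4.9 kg.
Tool frame: the origin (TCP) lies at the very end of the fingers, on their centre line; the grasp point (between the pads) lies 19 mm behind it; z points along the fingers, y is the line along which they close (so a half turn about z gives the same grasp; the last joint's range is limited). The gripper opens to 85 mm and grips with 20 to 120 N. Pads are 22 mm wide; open, the fingers measure 114 mm over their backs; the gripper's body (76 mm by 85 mm) begins 54 mm behind the grasp point. The pads swing forward as they close: fully open they stand 13 mm farther back than shut.
Start: joints at [-1.222, 0.053, 1.613, -0, 1.476, -0.119], TCP at [0.282, -0.558, 0.195] pointing down, gripper open.
Joint ranges: [-3.01, 3.01], [-1.01, 2.22], [0.06, 2.58], [-1.02, 4.17], [0.09, 2.62], [-3.14, 3.14]. Speed limits (rad/s): [2.57, 2.57, 3.14, 3.14, 3.14, 3.14].

INTERFACE

Orientations are given as a rotation vector (axis times angle).
In Python, from station import get_obs, get_image, get_calibration, finish_job gives the robot as it stands.
- The arm moves only by the tool servo_tool, never from a script. Its argument "increments" is a list of rows, each a list of 5 numbers: the opening, from 0 (shut) to 1 (fully open), then the shift along the tool's x, y, z in mm, then the turn about the tool's z in degrees. In form: [[jaw, tx, ty, tz, spin], ...]. A call has 1 to 12 rows; each row shifts and turns the commanded pose from where the row before left it, along the tool's axes as they then stand; what a row does not reach is not made up. A row lasts 1/8 s, in which the tool goes at most 62.5 mm and 10.7 degrees, less where a joint would pass 70% of its speed; a pose out of reach is approached as far as the arm can. A call is refused whole if a number of a shift passes 62.5 or a number of a turn 10.7, either way. A call with a gripper value outside its range is refused whole. The fingers move at their own pace and stop on an object; "force" is the grip in N (left out, the last holds). Time passes only in rows, so rows that do not move let the fingers close. It gives the time, the measured TCP pose, the force, the opening and the grip force at its end, in the units of the state.
- get_obs(): the state, without advancing time (a new reading comes with each control period).
- get_image(name): name is "scene" or "top" or "wrist"; returns the picture (384x512x3 uint8, red, green, blue); there is no depth.
- get_calibration(name): a dict with "fx", "fy", "cx", "cy" (pixels), "dist_coeffs" ([k1, k2, p1, p2, k3] as OpenCV has them; the pictures are not rectified), "R" (3x3) and "t" (3): a world point X has camera coordinates R X + t; the wrist camera has in their place "mount" (4x4, takes a point from camera to tool coordinates, whose origin is the TCP and whose axes are the flange's). Camera axes: x right, y down, z forward; pixel columns grow to the right and rows downward; lengths in m; the calibration is good to about 2 mm. A picture is of the moment at which its call begins: read the wrist's pose just before it. get_calibration takes no time and is no camera call.
- finish_job(): hands the job in; it is judged then, once.
The state is a dict: "t": time; "q": joint angles; "dq": joint speeds; "effort": joint torques, N m; "tool_pos": TCP position; "tool_rot": TCP orientation; "contact_force": force on the tool from outside, world axes, zero at the start; "wrist_torque": the same for the moment, N m; "opening": finger opening in m; "grip_force": force on a finger pad.
Only numpy, scipy, OpenCV 4.12 (cv2) and the standard library are available. Lean on these libraries where they do the work, as an engineer would, in place of code of your own. Each camera call takes 0.05 s, during which the arm holds its last target. There are 200 camera calls.

TASK

Make up one portion on the spring scale: set more dried cakes from the bamboo tray gently onto the pan (or take some off) until the pan's pointer rests level with the black marker clip on the gauge post, its tip within the height of the clip. Then press the plunger of the tally counter down to its stop and let it come back up. Leave the cakes you do not need lying on the tray or table, and do not disturb the other things on the table.

Things in the scene. Friction and masses are not known exactly. Their poses are not given: they have to be found in the camera images.
- pan: Sprung steel scale pan: open dish 175 mm (its x) by 320 mm (its y), walls 3 mm, rim 14 mm above its underside. Origin: centre of its underside, 136 mm above the table when empty. It sinks about 10 mm per 100 g (large cake 24 mm, small cake 10 mm), at most 80 mm. Grey base 200 x 220 x 45 mm under it. One large cake starts at its -y end; the rest is free.
- pan_floor (a point): Centre of the top of the pan's floor; axes as the pan's.
- pointer (a point): Tip of the pan's pointer, a flat steel tongue 4 mm thick and 10 mm wide that sticks out of the pan's far (+x) side beside the gauge post and moves with the pan. The point lies at its mid thickness.
- marker_mid (a point): Middle of the height of the black marker clip, a block 14 mm tall and 46 mm wide fixed on the upright gauge post (14 x 24 mm, top 168 mm above the table, 125 mm from the pan's centre on its +x side). The clip does not move; its height differs from run to run.
- tray: Flat bamboo drying tray without rim, 290 mm (its x) by 270 mm (its y), top 10 mm above the table. Origin: centre of its underside. Fixed.
- cake_on_pan: Large dried cake that starts on the pan; oblong brown slab 115 mm long (its x), 54 mm wide (its y), 38 mm tall, flat sides, rounded ends; about 240 g (each differs by up to 10 %). Origin: centre of the underside.
- cake_large: Large dried cake that starts on the tray; oblong brown slab 115 mm long (its x), 54 mm wide (its y), 38 mm tall, flat sides, rounded ends; about 240 g (each differs by up to 10 %). Origin: centre of the underside.
- cake_small_a: Small dried cake, oblong brown slab 72 mm long (its x), 48 mm wide (its y), 30 mm tall, flat sides, rounded ends; about 100 g (each differs by up to 15 %). Origin: centre of the underside. It lies on the bamboo tray.
- cake_small_b: Small dried cake, oblong brown slab 72 mm long (its x), 48 mm wide (its y), 30 mm tall, flat sides, rounded ends; about 100 g (each differs by up to 15 %). Origin: centre of the underside. It lies on the bamboo tray.
- cake_small_c: Small dried cake, oblong brown slab 72 mm long (its x), 48 mm wide (its y), 30 mm tall, flat sides, rounded ends; about 100 g (each differs by up to 15 %). Origin: centre of the underside. It lies on the bamboo tray.
- tally (a joint): Plunger travel of the tally counter: 0 up, 0.014 m fully down at its stop. A spring raises it; fully down takes about 6 N.
- tally_top (a point): Centre of the top of the plunger's round aluminium head, 42 mm across, on a steel counter case 120 x 85 x 50 mm that is fixed to the table at the right. Press straight down.
- water_bottle: Bystander, leave alone: upright clear plastic water bottle, 64 mm across, 200 mm tall; origin at the centre of its underside.
- sauce_jar: Bystander, leave alone: amber glass jar with a steel lid, 76 mm across, 100 mm tall; origin at the centre of its underside.
- tea_mug: Bystander, leave alone: white mug, 80 mm across, 90 mm tall, handle at +y; origin at the centre of its underside.
- turner: Bystander, leave alone: spatula lying flat, 240 mm long along its x; origin at the centre of its underside.
- sheet_stone: Bystander, leave alone: grey stone weight, 90 mm across, 40 mm tall; origin at the centre of its underside.
- salt_bowl: Bystander, leave alone: blue bowl, 100 mm across, 50 mm tall; origin at the centre of its underside.
- pastry_brush: Bystander, leave alone: brush lying flat, 180 mm long along its x; origin at the centre of its underside.
Not all that is in view belongs to the job. What is shaped like the cake_large but yellow is not meant.

How it is judged:
On the way, in this order (a step that is already met when the one before it is completed fails the run):
1. the pan hangs free and at rest with the pointer within 7 mm of the marker clip's middle (z of pointer in the frame of marker_mid between -0.007 and 0.007 m and linear speed of pan below 0.01 m/s and contact force between each of the arm, the fingers and pan below 0.05 N and contact force between the fingers and cake_on_pan below 0.05 N and contact force between the fingers and cake_large below 0.05 N and contact force between the fingers and cake_small_a below 0.05 N and contact force between the fingers and cake_small_b below 0.05 N and contact force between the fingers and cake_small_c below 0.05 N), for 0.4 s.
2. the tally counter's plunger is pressed down to within 2 mm of its stop (value of joint tally above 0.012 m and z of pointer in the frame of marker_mid between -0.007 and 0.007 m), for 0.05 s.
At the end, for the whole second after the job is handed in: The pan is at rest with the pointer tip within 7 mm above or below the middle of the marker clip; every cake lies at rest either in the pan or low on the tray (or table); the plunger has come back up (within 3 mm) (all of step 1 and value of joint tally below 0.003 m and ((x of cake_on_pan in the frame of pan between -0.088 and 0.088 m and y of cake_on_pan in the frame of pan between -0.16 and 0.16 m and z of cake_on_pan in the frame of pan above -0.005 m and linear speed of cake_on_pan below 0.02 m/s) or (height (world z) of cake_on_pan between -0.01 and 0.045 m and linear speed of cake_on_pan below 0.02 m/s)) and ((x of cake_large in the frame of pan between -0.088 and 0.088 m and y of cake_large in the frame of pan between -0.16 and 0.16 m and z of cake_large in the frame of pan above -0.005 m and linear speed of cake_large below 0.02 m/s) or (height (world z) of cake_large between -0.01 and 0.045 m and linear speed of cake_large below 0.02 m/s)) and ((x of cake_small_a in the frame of pan between -0.088 and 0.088 m and y of cake_small_a in the frame of pan between -0.16 and 0.16 m and z of cake_small_a in the frame of pan above -0.005 m and linear speed of cake_small_a below 0.02 m/s) or (height (world z) of cake_small_a between -0.01 and 0.045 m and linear speed of cake_small_a below 0.02 m/s)) and ((x of cake_small_b in the frame of pan between -0.088 and 0.088 m and y of cake_small_b in the frame of pan between -0.16 and 0.16 m and z of cake_small_b in the frame of pan above -0.005 m and linear speed of cake_small_b below 0.02 m/s) or (height (world z) of cake_small_b between -0.01 and 0.045 m and linear speed of cake_small_b below 0.02 m/s)) and ((x of cake_small_c in the frame of pan between -0.088 and 0.088 m and y of cake_small_c in the frame of pan between -0.16 and 0.16 m and z of cake_small_c in the frame of pan above -0.005 m and linear speed of cake_small_c below 0.02 m/s) or (height (world z) of cake_small_c between -0.01 and 0.045 m and linear speed of cake_small_c below 0.02 m/s))); the robot touches nothing.
It fails at once if a bystander is moved by more than 30 mm (distance of any of water_bottle, sauce_jar, tea_mug, turner, sheet_stone, salt_bowl, pastry_brush from where it was at the start of the episode above 0.03 m).
It fails at once if a cake is dropped onto the pan or the pan is slammed: it moves faster than 0.45 m/s (linear speed of pan above 0.45 m/s).
It also fails if it takes over 72 s, if anything falls off the work surface, if the arm or the gripper's body presses on something with over 40 N, if the wrist force passes 120 N, or if a joint passes its speed limit or range.

## Working session

There is one attempt and no reset: what is moved stays moved. The work goes in short steps, Python scripts to look and compute and a tool call to move; the robot and the scene stay as the last step left them, time stands still between calls to the robot, and variables do not carry over. Pictures are saved under pics/ and viewed, at most 10 in all, crops included, and the job is handed in when it is done.

Besides the shell and the picture viewer there is one more tool, called by a JSON object that holds its "fn" and its "kwargs", one argument or row to a line. servo_tool: Moves the arm, as the interface text tells. Its arguments: {"type":"object","properties":{"increments":{"type":"array"},"force":{"type":"number"}},"required":["increments"]}

```bash
mkdir -p pics; ls; python3 - <<'E'
from station import *
import cv2,numpy as np
o=get_obs();print({k:np.round(v,3).tolist() for k,v in o.items()})
for n in("scene","top"):
    im=get_image(n);cv2.imwrite(f"pics/{n}0.png",cv2.cvtColor(im,cv2.COLOR_RGB2BGR));c=get_calibration(n)
    print(n,{k:np.round(v,4).tolist() for k,v in c.items()}, -np.array(c['R']).T@np.array(c['t']))
E
```

```text
pics
{'t': 0.0, 'q': [-1.222, 0.053, 1.614, -0.0, 1.476, -0.119], 'dq': [0.001, 0.002, -0.0, -0.001, -0.0, -0.001], 'effort': [-0.0, -39.368, -37.018, -0.0, 0.007, -0.0], 'tool_pos': [0.282, -0.557, 0.194], 'tool_rot': [-3.054, -0.728, 0.0], 'contact_force': [-0.66, -0.198, -0.225], 'wrist_torque': [0.021, 0.04, 0.025], 'grip_force': 0.0, 'opening': 0.085}
scene {'fx': 409.572, 'fy': 409.572, 'cx': 257.0109, 'cy': 185.9843, 'dist_coeffs': [-0.017, 0.0, 0.0, 0.0, 0.0], 'R': [[0.3316, 0.9434, -0.0089], [0.5637, -0.2057, -0.8], [-0.7565, 0.2603, -0.6]], 't': [-0.1919, -0.19, 1.7628]} [ 1.50429229 -0.31684384  0.90401254]
top {'fx': 350.3487, 'fy': 350.3487, 'cx': 254.0582, 'cy': 194.5727, 'dist_coeffs': [0.0031, 0.0, 0.0, 0.0, 0.0], 'R': [[-0.0039, -0.9999, 0.0109], [-0.9977, 0.0031, -0.0678], [0.0678, -0.0111, -0.9976]], 't': [0.0329, 0.5176, 0.9653]} [0.4510987  0.04201459 0.99772086]
```

View pics/scene0.png

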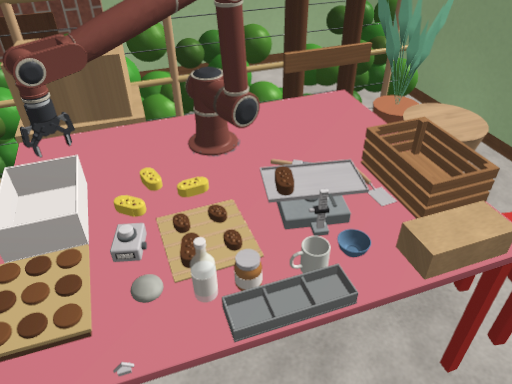

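View pics/top0.png

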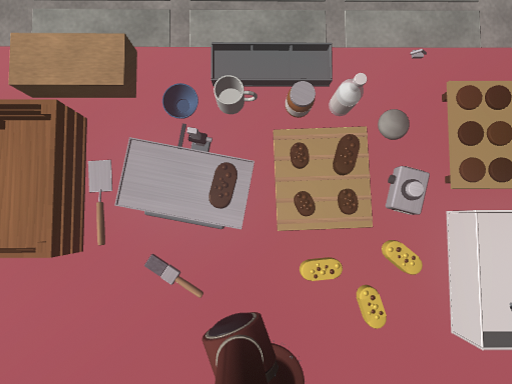

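```bash
cat > h.py <<'E'
from station import *
import cv2,numpy as np
def cam(n):
    c=get_calibration(n);K=np.array([[c['fx'],0,c['cx']],[0,c['fy'],c['cy']],[0,0,1]]);return K,np.array(c['dist_coeffs'],float),np.array(c['R']),np.array(c['t'])
def ray(n,uv):
    K,d,R,t=cam(n);p=cv2.undistortPoints(np.array(uv,float).reshape(-1,1,2),K,d)[:,0]
    return -R.T@t,np.c_[p,np.ones(len(p))]@R
def plane(n,uv,z):
    o,D=ray(n,uv);return o+D*((z-o[2])/D[:,2])[:,None]
def proj(n,X):
    K,d,R,t=cam(n);return cv2.projectPoints(np.array(X,float).reshape(-1,1,3),cv2.Rodrigues(R)[0],t,K,d)[0][:,0]
def save(n,name,box=None,s=1):
    im=cv2.cvtColor(get_image(n),cv2.COLOR_RGB2BGR)
    if box: x0,y0,x1,y1=box;im2=cv2.resize(im[y0:y1,x0:x1],None,fx=s,fy=s,interpolation=cv2.INTER_CUBIC)
    else: im2=im
    cv2.imwrite(f"pics/{name}.png",im2);return im
E
python3 - <<'E'
from h import *
im=cv2.imread("pics/top0.png");hsv=cv2.cvtColor(im,cv2.COLOR_BGR2HSV)
m=((hsv[...,2]<105)).astype(np.uint8)
for n,(u,v),z in (("onpan",(223,186),.12+.019),("large",(347,155),.029),("s1",(300,155),.025),("s2",(304,203),.025),("s3",(348,201),.025)):
    mm=np.zeros_like(m);mm[v-26:v+27,u-24:u+25]=m[v-26:v+27,u-24:u+25]
    mm=cv2.morphologyEx(mm,cv2.MORPH_CLOSE,np.ones((5,5)))
    c=max(cv2.findContours(mm,0,1)[0],key=cv2.contourArea)
    w=plane("top",c.reshape(-1,2),z)[:,:2]*1000
    r=cv2.minAreaRect(w.astype(np.float32));print(n,np.round(r[0]),np.round(r[1]),round(r[2],1),"bbox px",cv2.boundingRect(c))
# pan corners rim z~0.15-.024
for z in (.126,):print("pan",np.round(plane("top",[(130,139),(254,160),(242,228),(116,206)],z)*1000))
print("tally",np.round(plane("top",[(415,188)],.085)*1000), "stone/bottle/jar/tray",np.round(plane("top",[(394,124),(347,98),(301,99)],.05)*1000),np.round(plane("top",[(273,129),(367,127),(372,229),(277,230)],.01)*1000))
a=cv2.imread("pics/scene0.png")[175:250,265:375];b=im[110:240,105:265]
a=cv2.resize(a,(660,450),interpolation=2);cv2.imwrite("pics/g0.png",a)
b=cv2.resize(b,None,fx=4,fy=4,interpolation=2);cv2.imwrite("pics/p0.png",b)
E
```

```text
onpan [534. 109.] [ 55. 114.] 76.0 bbox px (210, 162, 27, 47)
large [ 630. -226.] [ 60. 119.] 74.1 bbox px (333, 134, 27, 41)
s1 [627. -96.] [51. 71.] 89.9 bbox px (290, 143, 19, 26)
s2 [ 493. -108.] [71. 50.] 26.0 bbox px (294, 191, 21, 25)
s3 [ 497. -229.] [53. 70.] 88.8 bbox px (338, 189, 20, 26)
pan [[651. 343. 126.]
 [597.  32. 126.]
 [427.  62. 126.]
 [483. 374. 126.]]
tally [[ 529. -391.   85.]] stone/bottle/jar/tray [[ 709. -356.   50.]
 [ 783. -227.   50.]
 [ 780.  -99.   50.]] [[ 706.  -24.   10.]
 [ 712. -294.   10.]
 [ 420. -301.   10.]
 [ 418.  -33.   10.]]
```

View pics/g0.png

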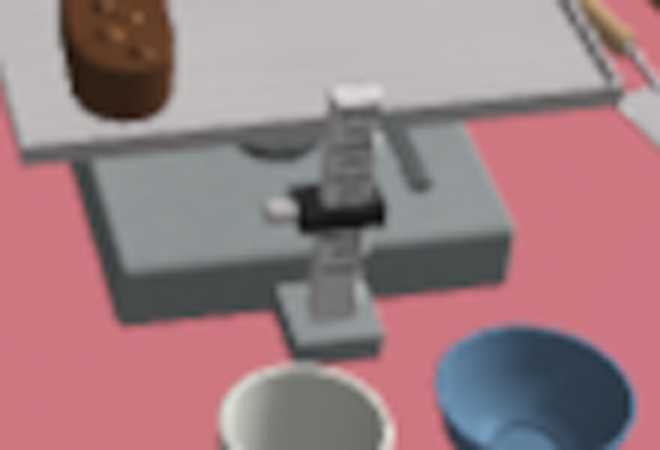

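View pics/p0.png

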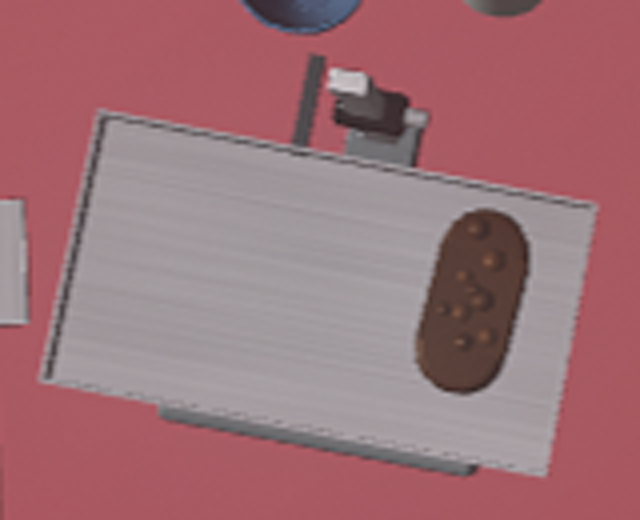

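```bash
cat >> h.py <<'E'
PC=np.array([.540,.203]);TH=np.radians(-9.8);PX=np.array([np.cos(TH),np.sin(TH)]);PY=np.array([-np.sin(TH),np.cos(TH)])
def vplane(n,uv,d):
    "ray onto vertical plane at distance d along pan +x"
    o,D=ray(n,uv);s=(d-(o[:2]-PC)@PX)/(D[:,:2]@PX);X=o+D*s[:,None];return X
def tri(a,b):
    A=[];y=[]
    for n,uv in (("scene",a),("top",b)):
        o,D=ray(n,[uv]);D=D[0]/np.linalg.norm(D[0]);P=np.eye(3)-np.outer(D,D);A.append(P);y.append(P@o)
    A=np.vstack(A);y=np.hstack(y);X,r,*_=np.linalg.lstsq(A,y,rcond=None);return X,np.sqrt(r)
E
python3 - <<'E'
from h import *
def loc(X):return np.round([(X[:2]-PC)@PX*1000,(X[:2]-PC)@PY*1000,X[2]*1000])
print("tip",*(lambda r:(loc(r[0]),r[1]))(tri((335,206.2),(184.5,124.2))))
print("posttop",*(lambda r:(loc(r[0]),r[1]))(tri((265+355/6,175+92/6),(105+348/4,110+82/4))))
print("tip mono @z", [loc(plane("top",[(184.5,124.2)],z)[0]) for z in(.1,.12)])
print("clip bottom",[loc(vplane("scene",[(321.8,213.3)],d)[0]) for d in (.132,.136,.14)])
im=cv2.imread("pics/scene0.png")
print(im[200:218,312:332].max(2))
E
```

```text
tip [147.  31. 120.] [0.00040586]
posttop [124.  -0. 166.] [0.00074535]
tip mono @z [array([152.,  35., 100.]), array([147.,  31., 120.])]
clip bottom [array([132.,  -2.,  84.]), array([136.,  -3.,  88.]), array([140.,  -5.,  91.])]
[[ 69  65  69  84 110 133 129 113 106 102 102 102 104 108 107 142 157 151
  125  95]
 [ 84  85 106 127 141 148 133 113 115 115 105  97  97 105 109 132 151 150
  142 112]
 [131 131 140 149 149 149 131 111 116 109 100  98  99 106 113 137 152 151
  151 125]
 [148 149 149 149 149 149 129 110 117 115 115 119 114 109 115 139 152 151
  151 129]
 [148 149 150 148 149 145 125 105 104  97  97 100  93  93 100 132 152 152
  152 143]
 [142 131 128 123 117 111 105 107 106  99 100 101 100 104 111 122 143 153
  152 151]
 [136 102  78  68  51  52  86 112 119 110 100 100  99 109 114  95 128 153
  152 151]
 [131  85  49  42  41  47  84 112 119 105  96 101 101 105 104  77 105 144
  153 152]
 [167 136  76  41  42  43  73 107 115 101  96 102 101  92  82  65  66 128
  153 152]
 [183 167 116  38  42  42  53  79  85  72  66  66  65  59  46  39  38 112
  148 153]
 [156 151 114  34  42  40  38  39  36  34  34  33  34  32  32  30  26 111
  148 153]
 [120 113  81  27  35  32  30  27  25  23  23  23  21  23  23  23  23 119
  151 152]
 [132 131  96  23  23  23  23  22  24  24  23  24  24  39  63  72  72 126
  152 152]
 [150 150 121  59  46  48  53  56  65  73  83  84  77 107 128 131 131 144
  152 152]
 [149 149 140 126 117 101  89  76  77  86  94  93  88 131 151 147 146 145
  144 144]
 [147 147 147 147 141 120 108 103 100 102 102 101  94 133 145 130 126 124
  122 119]
 [139 138 137 134 129 113 112 119 110 100  99  99 100 129 127  99  95  92
   91  89]
 [116 115 111 107 105 103 113 120 105  95 102 101 103 108  97  77  76  75
   77  77]]
```

```bash
python3 - <<'E'
from h import *
def loc(X):return np.round([(X[:2]-PC)@PX*1000,(X[:2]-PC)@PY*1000,X[2]*1000])
for n,a,b in (("knob",(265+280/6,175+208/6),(105+417/4,110+117/4)),("clip bot-left front",(314.7,213.2),(105+405/4,110+98/4)),("clip front edge top right",(328.5,208.5),(105+338/4,110+93/4))):
    X,r=tri(a,b);print(n,loc(X),r)
d=.133
for z in (.078,.085,.092,.099,.106):
  P=lambda y:np.r_[PC+PX*d+PY*y,z]
  print(z,np.round(proj("scene",[P(-.023),P(0),P(.023)]),1).tolist(), np.round(proj("top",[P(-.023),P(.023)]),1).tolist())
c=get_calibration("wrist");print(c)
im=cv2.imread("pics/top0.png");print(im[128:148,184:216].max(2))
E
```

```text
knob [125. -34.  97.] [0.00121842]
clip bot-left front [136. -25.  92.] [0.00166712]
clip front edge top right [131.  18.  99.] [6.38584419e-05]
0.078 [[315.0, 215.8], [322.3, 214.9], [329.5, 214.1]] [[206.4, 137.1], [189.4, 134.2]]
0.085 [[315.2, 214.1], [322.5, 213.2], [329.7, 212.3]] [[206.1, 136.4], [188.9, 133.5]]
0.092 [[315.4, 212.3], [322.7, 211.5], [329.9, 210.6]] [[205.8, 135.8], [188.4, 132.9]]
0.099 [[315.5, 210.6], [322.9, 209.7], [330.2, 208.8]] [[205.4, 135.2], [187.9, 132.2]]
0.106 [[315.7, 208.8], [323.1, 207.9], [330.4, 207.1]] [[205.1, 134.5], [187.5, 131.6]]
{'fx': 314.29956951080715, 'fy': 314.29956951080715, 'cx': 253.24553634316294, 'cy': 188.43912522168034, 'dist_coeffs': array([-0.07414895,  0.        ,  0.        ,  0.        ,  0.        ]), 'mount': array([[ 3.10248487e-04, -9.46677071e-01, -3.22183840e-01,
         8.34200146e-02],
       [ 9.99999640e-01,  3.91491754e-05,  8.47921946e-04,
        -4.35215748e-04],
       [-7.90095033e-04, -3.22183987e-01,  9.46676742e-01,
        -1.77657529e-01],
       [ 0.00000000e+00,  0.00000000e+00,  0.00000000e+00
[... 1990 characters left out ...]
5 110  85  85 143 172 171 169 169]
 [171 169 168 169 170 171 172 162 131 115 137 132  92  92  93  86  78  69
   58  56  52  73 104 115 103  72 103 156 172 169 170 169]
 [171 169 169 169 169 170 172 158 133 115 118 111  98  92  91  90  89  88
   86  82  83  99 116 120 103  66 125 174 170 169 169 169]
 [170 169 169 169 169 170 159 132 121 115 115 115 112 107 105 100  95  91
   86  83  97 117 116 117  98  69 132 174 170 169 169 169]
 [171 170 170 169 169 171 169 144 118 116 116 116 115 115 115 115 115 117
  112 105 109 115 114 115  93  82 142 172 169 170 168 170]
 [167 167 169 171 171 171 163 135 116 117 116 115 115 115 115 116 116 117
  116 114 114 114 113 111  86 104 157 172 170 169 169 169]]
```

```bash
cat >> h.py <<'E'
def st():
    o=get_obs();R=cv2.Rodrigues(np.array(o['tool_rot'],float))[0];return np.array(o['tool_pos']),R,o
def togo(x,y,z,yaw):
    "shift in present tool axes(mm) and spin(deg) so that tool x axis has world yaw"
    p,R,o=st();yw=np.degrees(np.arctan2(R[1,0],R[0,0]));s=-(yaw-yw);s=(s+180)%360-180
    print("yaw",yw.round(1),"tcp",p.round(4),"shift",(R.T@(np.array([x,y,z])-p)*1000).round(1),"spin",round(s,1),"q6",round(o['q'][5],2),"z ax",R[:,2].round(3))
E
python3 - <<'E'
from h import *
p,R,o=st();print(R.round(3))
togo(.630,-.226,.2,-16);togo(.63,-.226,.2,164)
print("s", np.round(plane("top",[(345,106),(360,79)],.0)*1000), plane("top",[(360,79)],.2))
E
```

```text
[[ 0.893  0.451 -0.001]
 [ 0.451 -0.893  0.002]
 [ 0.    -0.002 -1.   ]]
yaw 26.8 tcp [ 0.2816 -0.5572  0.194 ] shift [ 460.3 -138.6   -5.7] spin 42.8 q6 -0.12 z ax [-0.001  0.002 -1.   ]
yaw 26.8 tcp [ 0.2816 -0.5572  0.194 ] shift [ 460.3 -138.6   -5.7] spin -137.2 q6 -0.12 z ax [-0.001  0.002 -1.   ]
s [[ 777. -235.    0.]
 [ 857. -281.    0.]] [[ 0.77570877 -0.2159835   0.2       ]]
```

{"fn": "servo_tool", "kwargs": {
  "increments": [
    [1,0,0,-4,-10.5],
    [1,0,0,-4,-10.5],
    [1,0,0,-4,-10.5],
    [1,0,0,-4,-10.5],
    [1,0,0,-4,-10.5],
    [1,0,0,-4,-10.5],
    [1,0,0,-4,-10.5],
    [1,0,0,-4,-10.5],
    [1,0,0,-4,-10.5],
    [1,0,0,-4,-10.5],
    [1,0,0,-4,-10.5],
    [1,0,0,-4,-10.5]
  ],
  "force": 30
}}

```text
t: 1.6
tool_pos: [0.2817, -0.5575, 0.2424]
tool_rot: [-0.729, -3.055, -0.002]
contact_force: [-0.9, 0.6, -1.2]
opening: 0.0853
grip_force: 0.0
```

```bash
python3 - <<'E'
from h import *
togo(.630,-.226,.2,164)
E
```

```text
yaw 153.2 tcp [ 0.2817 -0.5575  0.2424] shift [-161.1  453.    42.7] spin -10.8 q6 -2.32 z ax [-0.     0.001 -1.   ]
```

{"fn": "servo_tool", "kwargs": {
  "increments": [
    [1,-10,28,0,0],
    [1,-16,45,0,0],
    [1,-16,45,0,0],
    [1,-16,45,0,0],
    [1,-16,45,2,0],
    [1,-16,45,5,0],
    [1,-16,45,5,0],
    [1,-16,45,5,0],
    [1,-16,45,5,0],
    [1,-16,45,10,0],
    [1,-7,20,10,-5.4],
    [1,0,0,0,-5.4]
  ]
}}

```text
t: 3.1
tool_pos: [0.6322, -0.2264, 0.1986]
tool_rot: [-0.439, -3.107, -0.002]
contact_force: [-0.0, -1.2, -0.5]
opening: 0.0854
grip_force: 0.0
```

```bash
python3 - <<'E'
from h import *
p,R,o=st();save("wrist","w1")
togo(.630,-.226,.033,164)
M=np.array(get_calibration("wrist")['mount']);print(M.round(2).tolist()[0])
E
```

```text
yaw 164.0 tcp [ 0.632  -0.2272  0.1993] shift [  1.7   0.5 166.3] spin -0.0 q6 -1.75 z ax [-0.003  0.001 -1.   ]
[0.0, -0.95, -0.32, 0.08]
```

View pics/w1.png

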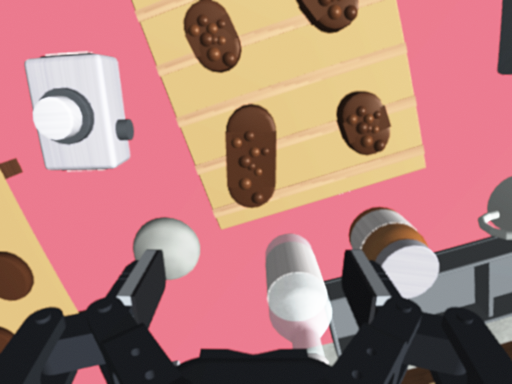

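```bash
cat >> h.py <<'E'
def wray(uv,z,p,R):
    c=get_calibration("wrist");K=np.array([[c['fx'],0,c['cx']],[0,c['fy'],c['cy']],[0,0,1]]);M=np.array(c['mount'])
    q=cv2.undistortPoints(np.array(uv,float).reshape(-1,1,2),K,c['dist_coeffs'])[:,0]
    D=np.c_[q,np.ones(len(q))]@M[:3,:3].T@R.T;o=p+R@M[:3,3];return o+D*((z-o[2])/D[:,2])[:,None]
E
python3 - <<'E'
from h import *
p,R,o=st()
print(wray([(251,156),(251,207),(251,105),(212,35),(366,123)],.04,p,R).round(3), wray([(58,118)],.09,p,R).round(3))
print((p+R@np.array(get_calibration("wrist")['mount'])[:3,3]).round(3))
E
```

```text
[[ 0.626 -0.227  0.04 ]
 [ 0.683 -0.244  0.04 ]
 [ 0.573 -0.212  0.04 ]
 [ 0.497 -0.23   0.04 ]
 [ 0.624 -0.099  0.04 ]] [[ 0.53  -0.386  0.09 ]]
[ 0.553 -0.204  0.377]
```

{"fn": "servo_tool", "kwargs": {
  "increments": [
    [1,2,0,25,0],
    [1,0,0,45,0],
    [1,0,0,45,0],
    [1,0,0,40,0],
    [1,0,0,20,0],
    [1,0,0,8,0],
    [1,0,0,0,0],
    [0,0,0,0,0],
    [0,0,0,0,0],
    [0,0,0,0,0],
    [0,0,0,0,0],
    [0,0,0,0,0]
  ]
}}

```text
t: 4.65
tool_pos: [0.6301, -0.2279, 0.0181]
tool_rot: [-0.448, -3.109, -0.0]
contact_force: [-0.3, -0.3, 0.1]
opening: 0.0001
grip_force: 0.0
```

{"fn": "servo_tool", "kwargs": {
  "increments": [
    [0,0,0,0,0],
    [0,0,0,-15,0],
    [0,0,0,-40,0],
    [0,0,0,-50,0],
    [0,0,0,-50,0],
    [0,0,0,-50,0],
    [0,0,0,-20,0],
    [0,0,0,0,-3],
    [0,0,0,0,-3]
  ]
}}

```text
t: 5.78
tool_pos: [0.6298, -0.2278, 0.2425]
tool_rot: [-0.282, -3.128, -0.001]
contact_force: [-0.3, -0.2, -0.1]
opening: -0.0
grip_force: 0.0
```

```bash
python3 - <<'E'
from h import *
t=PC+PY*.03;print(t)
togo(*t,.24,170.2)
E
```

```text
[0.54510628 0.23256224]
yaw 169.7 tcp [ 0.6298 -0.2278  0.2425] shift [165.6 437.8   2.8] spin -0.5 q6 -1.85 z ax [-0.001  0.001 -1.   ]
```

```bash
python3 - <<'E'
from h import *
im=save("top","t1");save("wrist","w2")
a=cv2.imread("pics/w2.png");cv2.imwrite("pics/m1.png",np.hstack([cv2.resize(im,(400,300)),cv2.resize(a,(400,300))]))
E
```

```text
(no output)
```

View pics/m1.png

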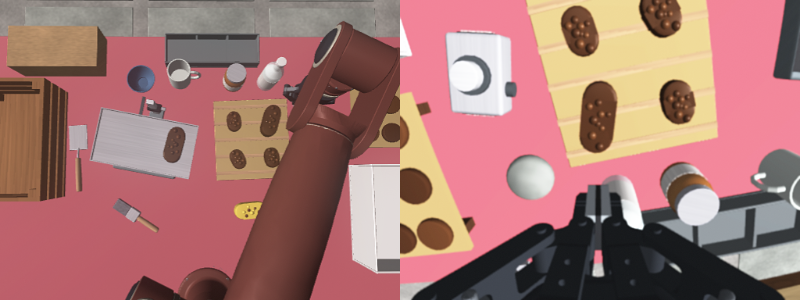

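```bash
python3 - <<'E'
from h import *
p,R,o=st()
print({k:np.round(v,3).tolist() for k,v in o.items()})
a=cv2.imread("pics/w2.png");g=cv2.cvtColor(a,cv2.COLOR_BGR2HSV)
m=((g[...,2]<130)).astype(np.uint8);m=cv2.morphologyEx(m,cv2.MORPH_CLOSE,np.ones((5,5)))
for c in cv2.findContours(m,0,1)[0]:
    A=cv2.contourArea(c)
    if 1000<A<9000 and cv2.boundingRect(c)[1]<180:
        w=wray(c.reshape(-1,2),.03,p,R)[:,:2]*1000;r=cv2.minAreaRect(w.astype(np.float32));print(cv2.boundingRect(c),np.round(r[0]),np.round(r[1]),round(r[2]))
E
```

```text
{'t': 5.875, 'q': [-0.458, 0.135, 1.448, -0.0, 1.561, -1.847], 'dq': [-0.0, 0.002, -0.001, -0.0, 0.001, 0.03], 'effort': [0.009, -44.038, -38.034, -0.0, 0.004, -0.187], 'tool_pos': [0.63, -0.228, 0.242], 'tool_rot': [-0.285, -3.127, -0.001], 'contact_force': [0.694, -0.204, 0.239], 'wrist_torque': [-0.055, 0.006, -0.02], 'grip_force': 0.0, 'opening': 0.0}
(230, 104, 47, 91) [ 629. -228.] [ 54. 116.] 74
(332, 102, 46, 57) [626. -98.] [72. 53.] 7
(206, 8, 46, 64) [ 497. -230.] [71. 46.] 9
(478, 0, 34, 102) [560.  93.] [ 45. 118.] 79
(306, 0, 52, 48) [ 500. -113.] [60. 50.] 81
```

```bash
python3 - <<'E'
from h import *
p,R,o=st()
P=[p,p-R[:,2]*.073,p+[0,0,-.2]]
print(proj("top",P).round(),proj("scene",P).round())
im=save("scene","s1")
u,v=proj("scene",[p])[0].astype(int)
t=cv2.imread("pics/t1.png");a,b=proj("top",[p])[0].astype(int)
c1=im[max(v-110,0):v+90,u-100:u+100].copy();cv2.drawMarker(c1,(100,min(v,110)),(0,255,0),0,12)
c2=t[max(b-100,0):b+100,a-100:a+100].copy();cv2.drawMarker(c2,(100,min(b,100)),(0,255,0),0,12)
cv2.imwrite("pics/m2.png",np.hstack([cv2.resize(c1,(400,400)),cv2.resize(c2,(400,400))]))
E
```

```text
[[373. 136.]
 [386. 128.]
 [348. 153.]] [[181. 193.]
 [178. 170.]
 [190. 247.]]
```

View pics/m2.png

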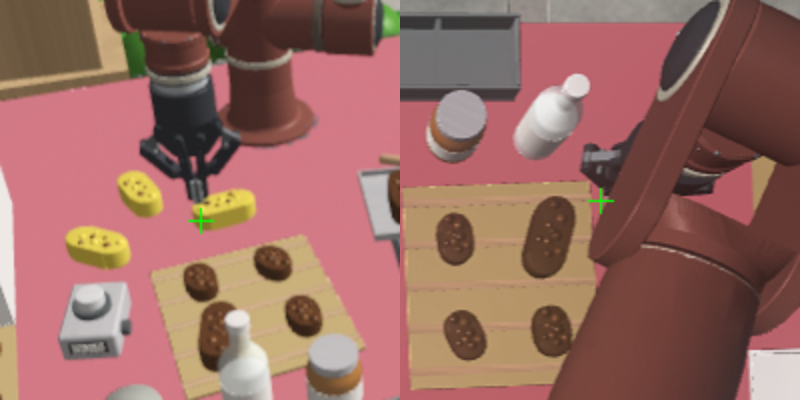

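```bash
python3 - <<'E'
from h import *
p,R,o=st();print(p,R[:,2])
print(tri((179,180),(368,119)), tri((180,182),(368,119)), tri((179,180),(366,117)))
E
```

```text
[ 0.62967256 -0.22769436  0.24199336] [-1.64927423e-03  8.08034649e-04 -9.99998313e-01]
(array([ 0.6508066 , -0.21607282,  0.29265758]), array([0.02170275])) (array([ 0.6524706 , -0.21607479,  0.28782309]), array([0.01940968])) (array([ 0.65414561, -0.21403471,  0.29410089]), array([0.02515276]))
```

{"fn": "servo_tool", "kwargs": {
  "increments": [
    [0,38,25,30,0],
    [0,37,26,45,0],
    [0,0,0,50,0],
    [0,0,0,50,0],
    [0,0,0,30,0],
    [0,0,0,15,0],
    [0,0,0,0,0],
    [0,0,0,0,0]
  ]
}}

```text
t: 6.92
tool_pos: [0.5676, -0.1655, 0.0258]
tool_rot: [0.285, 3.126, -0.001]
contact_force: [-0.7, -0.5, 0.6]
opening: 0.0002
grip_force: 0.0
```

```bash
python3 - <<'E'
from h import *
p,R,o=st();print(p,o['contact_force'],o['q'])
im=save("wrist","w3");im2=save("scene","s3")
u,v=proj("scene",[p])[0].astype(int);print(u,v,proj("scene",[p-R[:,2]*.05]))
c=im2[v-80:v+40,u-60:u+60];cv2.imwrite("pics/m3.png",np.hstack([cv2.resize(c,(384,384)),cv2.resize(im,(416,384))]))
E
```

```text
[ 0.56758196 -0.16550941  0.02583925] [-0.70628656 -0.50359647  0.5544043 ] [-4.09568884e-01  1.34236378e-01  1.82397622e+00 -5.21997059e-06
  1.18041463e+00 -1.79867813e+00]
205 232 [[204.23856698 219.93910814]]
```

View pics/m3.png

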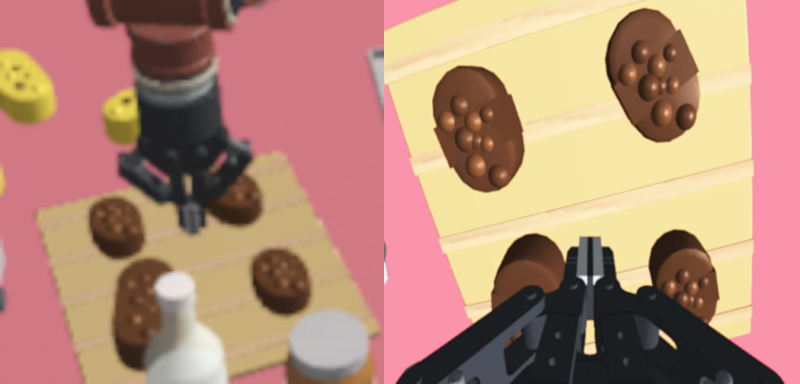

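{"fn": "servo_tool", "kwargs": {
  "increments": [
    [0,0,0,10,0],
    [0,0,0,6,0],
    [0,0,0,0,0]
  ]
}}

```text
t: 7.4
tool_pos: [0.5654, -0.1645, 0.0068]
tool_rot: [-0.285, -3.127, -0.001]
contact_force: [0.1, 1.2, 0.4]
opening: -0.0003
grip_force: 0.0
```

{"fn": "servo_tool", "kwargs": {
  "increments": [
    [0,0,0,5,0],
    [0,0,0,5,0],
    [0,0,0,0,0]
  ]
}}

```text
t: 7.78
tool_pos: [0.5657, -0.1647, -0.0027]
tool_rot: [-0.285, -3.128, -0.001]
contact_force: [-0.6, -0.6, 0.5]
opening: -0.0001
grip_force: 0.0
```

{"fn": "servo_tool", "kwargs": {
  "increments": [
    [0,0,0,4,0],
    [0,0,0,3,0],
    [0,0,0,0,0]
  ]
}}

```text
t: 8.15
tool_pos: [0.5659, -0.1648, -0.0094]
tool_rot: [-0.285, -3.128, -0.0]
contact_force: [0.1, 0.5, 0.0]
opening: 0.0001
grip_force: 0.0
```

{"fn": "servo_tool", "kwargs": {
  "increments": [
    [0,0,0,4,0],
    [0,0,0,0,0]
  ]
}}

```text
t: 8.4
tool_pos: [0.5659, -0.1648, -0.0134]
tool_rot: [-0.285, -3.128, -0.0]
contact_force: [0.4, 0.3, 1.2]
opening: -0.0003
grip_force: 0.0
```

{"fn": "servo_tool", "kwargs": {
  "increments": [
    [0,0,0,3,0],
    [0,0,0,0,0]
  ]
}}

```text
t: 8.65
tool_pos: [0.566, -0.1648, -0.0163]
tool_rot: [-0.285, -3.128, -0.0]
contact_force: [0.4, -0.4, 0.7]
opening: 0.0002
grip_force: 0.0
```

{"fn": "servo_tool", "kwargs": {
  "increments": [
    [0,0,0,3,0],
    [0,0,0,0,0]
  ]
}}

```text
t: 8.9
tool_pos: [0.5659, -0.1648, -0.0193]
tool_rot: [-0.285, -3.128, -0.0]
contact_force: [0.6, -0.5, 0.9]
opening: 0.0001
grip_force: 0.0
```

{"fn": "servo_tool", "kwargs": {
  "increments": [
    [0,0,0,2,0],
    [0,0,0,0,0]
  ]
}}

```text
t: 9.15
tool_pos: [0.5661, -0.1648, -0.0212]
tool_rot: [-0.285, -3.128, -0.0]
contact_force: [1.2, 0.5, -0.1]
opening: 0.0003
grip_force: 0.0
```

{"fn": "servo_tool", "kwargs": {
  "increments": [
    [0,0,0,2,0],
    [0,0,0,0,0]
  ]
}}

```text
t: 9.4
tool_pos: [0.566, -0.1649, -0.0232]
tool_rot: [-0.285, -3.128, -0.0]
contact_force: [0.4, -0.5, 0.3]
opening: 0.0
grip_force: 0.0
```

{"fn": "servo_tool", "kwargs": {
  "increments": [
    [0,0,0,2,0],
    [0,0,0,0,0]
  ]
}}

```text
t: 9.65
tool_pos: [0.566, -0.1648, -0.0252]
tool_rot: [-0.285, -3.128, -0.0]
contact_force: [0.7, 0.4, 0.4]
opening: 0.0
grip_force: 0.0
```

{"fn": "servo_tool", "kwargs": {
  "increments": [
    [0,0,0,-45,0],
    [0.3,0,0,-55,0],
    [1,-38,-25,-15,3],
    [1,-36,-29,0,2.7],
    [1,0,0,0,0],
    [1,0,0,0,0]
  ]
}}

```text
t: 10.4
tool_pos: [0.6267, -0.2324, 0.0892]
tool_rot: [-0.44, -3.109, -0.001]
contact_force: [-0.1, 0.5, 0.1]
opening: 0.0853
grip_force: 0.0
```

```bash
python3 - <<'E'
from h import *
togo(.629,-.228,-.020,164)
E
```

```text
yaw 163.9 tcp [ 0.6267 -0.2324  0.0892] shift [ -1.1   4.8 109.2] spin -0.1 q6 -1.76 z ax [-0.001  0.001 -1.   ]
```

{"fn": "servo_tool", "kwargs": {
  "increments": [
    [1,-1,5,30,0],
    [1,0,0,40,0],
    [1,0,0,25,0],
    [1,0,0,12,0],
    [1,0,0,0,0],
    [0,0,0,0,0],
    [0,0,0,0,0],
    [0,0,0,0,0],
    [0,0,0,0,0],
    [0,0,0,0,0]
  ]
}}

```text
t: 11.65
tool_pos: [0.631, -0.2288, -0.0151]
tool_rot: [0.439, 3.108, -0.001]
contact_force: [0.1, 1.4, 6.0]
opening: 0.0531
grip_force: 34.4
```

{"fn": "servo_tool", "kwargs": {
  "increments": [
    [0,0,0,-15,0],
    [0,0,0,-35,0],
    [0,0,0,-45,0],
    [0,0,0,-45,0],
    [0,0,0,-45,-3],
    [0,0,0,-20,-3],
    [0,0,0,0,0]
  ]
}}

```text
t: 12.52
tool_pos: [0.6306, -0.2289, 0.1907]
tool_rot: [0.277, 3.125, -0.003]
contact_force: [-1.5, 0.9, -3.2]
opening: 0.0532
grip_force: 33.6
```

```bash
python3 - <<'E'
from h import *
t=PC+PY*.03;togo(*t,.19,170.2);print(st()[2]['opening'])
E
```

```text
yaw 169.9 tcp [ 0.6306 -0.2289  0.1907] shift [165.4 439.2  -0.5] spin -0.3 q6 -1.85 z ax [ 0.004 -0.002 -1.   ]
0.053162232179677915
```

{"fn": "servo_tool", "kwargs": {
  "increments": [
    [0,10,25,0,0],
    [0,16,43,0,0],
    [0,18,46,0,0],
    [0,18,46,0,0],
    [0,18,46,0,0],
    [0,18,46,0,0],
    [0,18,46,0,0],
    [0,18,46,0,0],
    [0,15,46,0,0],
    [0,10,32,0,0],
    [0,6,17,0,0],
    [0,0,0,0,0]
  ]
}}

```text
t: 14.02
tool_pos: [0.543, 0.2334, 0.1867]
tool_rot: [-0.274, -3.128, 0.002]
contact_force: [0.5, -0.4, -3.1]
opening: 0.0534
grip_force: 33.5
```

```bash
python3 - <<'E'
from h import *
t=PC+PY*.03;togo(*t,.09,170.2)
E
```

```text
yaw 170.0 tcp [0.543  0.2334 0.1867] shift [-2.4 -0.3 96.7] spin -0.2 q6 -1.12 z ax [-0.002 -0.001 -1.   ]
```

{"fn": "servo_tool", "kwargs": {
  "increments": [
    [0,0,0,20,0],
    [0,0,0,30,0],
    [0,0,0,25,0],
    [0,0,0,9,0],
    [0,0,0,4,0],
    [0,0,0,4,0],
    [0,0,0,4,0],
    [0,0,0,4,0],
    [0,0,0,4,0],
    [0,0,0,4,0],
    [0,0,0,4,0],
    [0,0,0,0,0]
  ]
}}

```text
t: 15.52
tool_pos: [0.5442, 0.2327, 0.0757]
tool_rot: [-0.276, -3.129, 0.0]
contact_force: [-0.7, 0.4, -1.5]
opening: 0.0534
grip_force: 33.7
```

{"fn": "servo_tool", "kwargs": {
  "increments": [
    [0,0,0,4,0],
    [0,0,0,4,0],
    [0,0,0,0,0],
    [0,0,0,0,0]
  ]
}}

```text
t: 16.02
tool_pos: [0.5442, 0.2327, 0.0681]
tool_rot: [-0.276, -3.129, 0.0]
contact_force: [0.0, 0.6, 0.5]
opening: 0.0536
grip_force: 33.8
```

{"fn": "servo_tool", "kwargs": {
  "increments": [
    [0.7,0,0,0,0],
    [0.8,0,0,0,0],
    [0.9,0,0,0,0],
    [0.9,0,0,-15,0],
    [0.9,0,0,-40,0],
    [0.9,0,0,-50,0],
    [0.9,0,0,-20,0],
    [0.9,0,0,0,0],
    [0.9,0,0,0,0],
    [0.9,0,0,0,0]
  ]
}}

```text
t: 17.27
tool_pos: [0.543, 0.2324, 0.1904]
tool_rot: [-0.276, -3.125, 0.002]
contact_force: [0.9, 0.3, -0.2]
opening: 0.0769
grip_force: 0.0
```

```bash
python3 - <<'E'
from h import *
im=save("scene","s5")[165:255,255:375];w=save("wrist","w5")
cv2.imwrite("pics/m5.png",np.hstack([cv2.resize(im,(480,360),interpolation=2),cv2.resize(w,(320,360))]))
E
```

```text
(no output)
```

View pics/m5.png

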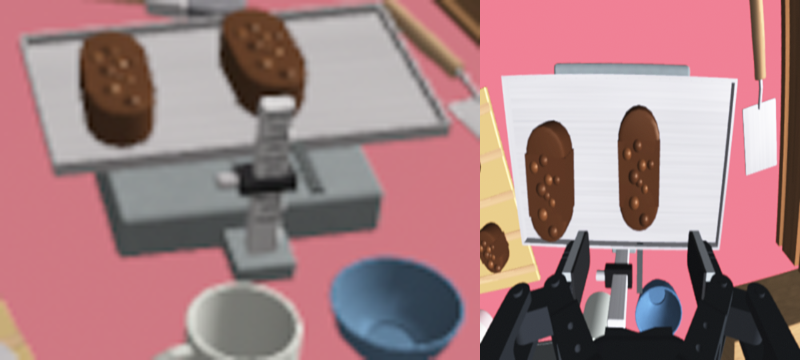

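```bash
python3 - <<'E'
from h import *
im=cv2.imread("pics/s5.png");print(im[203:220,326:342].max(2))
print(cv2.imread("pics/scene0.png")[196:214,327:343].max(2))
for z in (.118,.122,.088,.092,.096,.1):
  P=lambda y:np.r_[PC+PX*.147+PY*y,z]
  print(z,proj("scene",[P(.026),P(.036)]).round(1).tolist())
E
```

```text
[[113 123 111  95 101 113 137 149 152 154 152 153 154 155 156 156]
 [102 134 128  96 101 109 131 149 154 155 155 154 154 155 155 155]
 [112 123 133 115  96 101 116 143 155 155 155 155 155 154 155 154]
 [115  97 129 129  97 101 108 134 151 154 155 155 154 154 155 155]
 [105  77 106 120  97  95 100 121 145 154 154 154 154 155 154 155]
 [ 83  65  66 116 119 101 101 109 138 153 153 153 154 154 154 154]
 [ 47  39  38 113 127  99  95 101 125 147 152 152 154 155 155 155]
 [ 33  31  28 112 139 110  90 100 108 138 152 153 154 156 156 156]
 [ 23  24  24 120 153 128  97 102 101 126 148 154 155 156 156 156]
 [ 63  73  73 127 154 145 112  81  79  96 138 156 156 155 155 154]
 [130 133 133 145 154 154 132 115 121 121 140 150 149 147 146 144]
 [153 148 148 146 146 146 138 137 139 136 134 131 127 125 122 119]
 [147 131 128 125 123 121 118 114 111 108 103  99  96  93  91  88]
 [129 100  97  94  92  92  88  85  82  82  80  78  77  77  78  78]
 [ 98  76  76  77  78  79  78  78  79  78  79  79  79  79  78  79]
 [ 78  77  78  78  78  78  78  77  77  77  77  78  79  79  79  79]
 [ 77  78  78  78  77  78  7
[... 778 characters left out ...]
[ 77 105 144 153 152 152 142 134 134 145 153 153 153 153 153 153]
 [ 65  66 128 153 152 153 152 151 151 151 152 153 153 153 153 153]
 [ 39  38 112 148 153 152 152 151 150 150 150 152 153 153 153 153]
 [ 30  26 111 148 153 153 153 151 151 150 151 152 153 155 155 154]
 [ 23  23 119 151 152 152 152 152 152 152 152 153 154 155 155 154]
 [ 72  72 126 152 152 153 153 152 153 154 154 154 153 153 153 152]
 [131 131 144 152 152 151 151 151 149 149 148 147 145 145 142 141]]
0.118 [[333.2, 206.8], [336.4, 206.4]]
0.122 [[333.3, 205.8], [336.5, 205.4]]
0.088 [[332.2, 214.4], [335.3, 214.0]]
0.092 [[332.3, 213.4], [335.5, 213.0]]
0.096 [[332.4, 212.4], [335.6, 212.0]]
0.1 [[332.6, 211.4], [335.7, 211.0]]
```

```bash
python3 - <<'E'
from h import *
p=[]
for n,(x0,y0,x1,y1),th in(("scene",(108,215,142,245),200),("top",(395,175,428,202),180)):
    im=cv2.imread(f"pics/{n}0.png").min(2)[y0:y1,x0:x1];print(n);
    m=(im>th).astype(np.uint8);k,l,s,c=cv2.connectedComponentsWithStats(m);i=1+np.argmax(s[1:,4]);print(s[i]+[x0,y0,0,0,0],c[i]+[x0,y0]);p.append(c[i]+[x0,y0])
print(tri(*p));togo(.530,-.388,.2,170)
E
```

```text
scene
[119 225  14   8  94] [125.86170213 228.5       ]
top
[408 182  10  14  43] [410.95348837 188.8372093 ]
(array([ 0.526733  , -0.39026778,  0.07418006]), array([0.00673901]))
yaw 169.9 tcp [0.5434 0.2325 0.1911] shift [ -95.6 -613.2   -8.3] spin -0.1 q6 -1.12 z ax [-0.003 -0.001 -1.   ]
```

{"fn": "servo_tool", "kwargs": {
  "increments": [
    [0.5,-3,-25,-10,0],
    [0,-8,-50,0,0],
    [0,-8,-54,0,0],
    [0,-8,-54,0,0],
    [0,-8,-54,0,0],
    [0,-8,-54,0,0],
    [0,-8,-54,0,0],
    [0,-8,-54,0,0],
    [0,-8,-54,0,0],
    [0,-8,-54,0,0],
    [0,-12,-54,0,0],
    [0,-8,-52,0,0]
  ]
}}

```text
t: 18.88
tool_pos: [0.5299, -0.3891, 0.202]
tool_rot: [-0.277, -3.129, -0.001]
contact_force: [1.1, 0.2, 0.8]
opening: -0.0001
grip_force: 0.0
```

{"fn": "servo_tool", "kwargs": {
  "increments": [
    [0,0,0,20,0],
    [0,0,0,30,0],
    [0,0,0,20,0],
    [0,0,0,0,0]
  ]
}}

```text
t: 19.38
tool_pos: [0.5291, -0.3853, 0.1297]
tool_rot: [-0.275, -3.125, -0.006]
contact_force: [0.1, -0.3, 0.3]
opening: -0.0
grip_force: 0.0
```

```bash
python3 - <<'E'
from h import *
togo(.530,-.388,.05,170)
p,R,o=st();print(proj("scene",[p,p-R[:,2]*.04]))
im=save("scene","s6")[170:260,85:205];t=save("top","t6")[140:230,360:480]
cv2.imwrite("pics/m6.png",cv2.resize(np.hstack([im,t]),(800,300),interpolation=2))
E
```

```text
yaw 169.9 tcp [ 0.5291 -0.3853  0.1297] shift [-1.8 -2.7 79.7] spin -0.1 q6 -2.14 z ax [-0.004  0.004 -1.   ]
[[125.47730705 214.88732214]
 [122.58284781 204.2593491 ]]
```

View pics/m6.png

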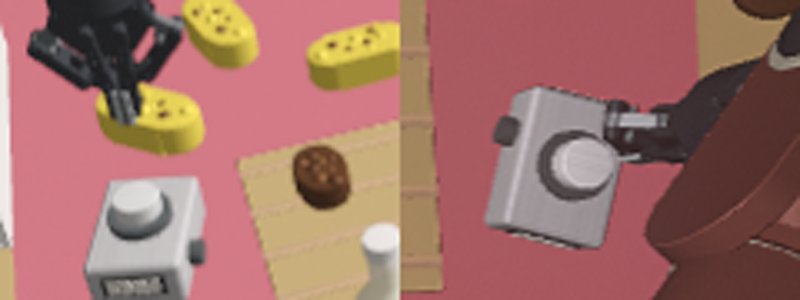

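```bash
python3 - <<'E'
from h import *
print(tri((122.5,206),(424,175)),tri((123,207),(424,178)))
print(plane("top",[(415.5,189)],.08),plane("scene",[(85+135/3.333,170+196/3.333)],.08),tri((85+135/3.333,170+196/3.333),(360+185/3.333,140+163/3.333)))
p,R,o=st()
for d in(.0,.036):print(proj("top",[p-R[:,2]*d]))
E
```

```text
(array([ 0.55072852, -0.37879968,  0.17547668]), array([0.01079195])) (array([ 0.54473113, -0.38020809,  0.16818046]), array([0.00820553]))
[[ 0.52685787 -0.39453691  0.08      ]] [[ 0.53120391 -0.39523471  0.08      ]] (array([ 0.52741953, -0.39575026,  0.07694778]), array([0.00034735]))
[[422.54114644 185.68135488]]
[[429.94777995 184.28094052]]
```

{"fn": "servo_tool", "kwargs": {
  "increments": [
    [0,4,-12,20,0],
    [0,0,0,30,0],
    [0,0,0,20,0],
    [0,0,0,5,0],
    [0,0,0,0,0]
  ]
}}

```text
t: 20.1
tool_pos: [0.5243, -0.3987, 0.0581]
tool_rot: [0.277, 3.129, -0.0]
contact_force: [0.0, 0.3, -0.5]
opening: 0.0003
grip_force: 0.0
```

{"fn": "servo_tool", "kwargs": {
  "increments": [
    [0,0,0,5,0],
    [0,0,0,4,0],
    [0,0,0,0,0]
  ]
}}

```text
t: 20.48
tool_pos: [0.5242, -0.3984, 0.0488]
tool_rot: [-0.276, -3.129, -0.0]
contact_force: [-0.6, -0.6, 0.4]
opening: 0.0002
grip_force: 0.0
```

{"fn": "servo_tool", "kwargs": {
  "increments": [
    [0,0,0,4,0],
    [0,0,0,0,0]
  ]
}}

```text
t: 20.72
tool_pos: [0.5241, -0.3983, 0.0446]
tool_rot: [-0.276, -3.129, -0.001]
contact_force: [-0.5, -0.8, 0.1]
opening: 0.0002
grip_force: 0.0
```

{"fn": "servo_tool", "kwargs": {
  "increments": [
    [0,0,0,4,0],
    [0,0,0,0,0]
  ]
}}

```text
t: 20.98
tool_pos: [0.5245, -0.3987, 0.0412]
tool_rot: [0.276, 3.129, -0.0]
contact_force: [-0.3, 0.1, 2.8]
opening: 0.0002
grip_force: 1.2
```

{"fn": "servo_tool", "kwargs": {
  "increments": [
    [0,0,0,3,0],
    [0,0,0,0,0]
  ]
}}

```text
t: 21.22
tool_pos: [0.5245, -0.3987, 0.0383]
tool_rot: [0.276, 3.129, -0.001]
contact_force: [-0.3, 0.6, 3.2]
opening: -0.0
grip_force: 1.6
```

{"fn": "servo_tool", "kwargs": {
  "increments": [
    [0,0,0,3,0],
    [0,0,0,0,0]
  ]
}}

```text
t: 21.48
tool_pos: [0.5245, -0.3988, 0.0352]
tool_rot: [0.276, 3.129, -0.001]
contact_force: [0.4, -0.2, 3.6]
opening: -0.0
grip_force: 2.1
```

{"fn": "servo_tool", "kwargs": {
  "increments": [
    [0,0,0,3,0],
    [0,0,0,0,0]
  ]
}}

```text
t: 21.72
tool_pos: [0.5245, -0.3988, 0.0322]
tool_rot: [0.276, 3.129, -0.001]
contact_force: [-0.4, 0.2, 4.6]
opening: -0.0001
grip_force: 2.5
```

{"fn": "servo_tool", "kwargs": {
  "increments": [
    [0,0,0,3,0],
    [0,0,0,0,0]
  ]
}}

```text
t: 21.98
tool_pos: [0.5246, -0.3988, 0.0298]
tool_rot: [0.276, 3.129, -0.001]
contact_force: [-0.3, 1.1, 7.9]
opening: -0.0001
grip_force: 3.7
```

{"fn": "servo_tool", "kwargs": {
  "increments": [
    [0,0,0,2,0],
    [0,0,0,0,0]
  ]
}}

```text
t: 22.22
tool_pos: [0.5246, -0.3989, 0.0297]
tool_rot: [0.276, 3.129, -0.0]
contact_force: [-4.3, 3.8, 14.2]
opening: -0.0003
grip_force: 7.5
```

At its stop (tool stopped at 0.0297, force rising). Retract and check the counter and the gauge.

{"fn": "servo_tool", "kwargs": {
  "increments": [
    [0,0,0,-20,0],
    [0,0,0,-40,0],
    [0,0,0,-50,0],
    [0,0,0,-50,0],
    [0,0,0,0,0],
    [0,0,0,0,0],
    [0,0,0,0,0]
  ]
}}

```text
t: 23.1
tool_pos: [0.5232, -0.3975, 0.184]
tool_rot: [-0.276, -3.126, -0.005]
contact_force: [-0.6, -1.0, -1.4]
opening: -0.0003
grip_force: 0.0
```

```bash
python3 - <<'E'
from h import *
im=save("scene","s7");old=cv2.imread("pics/s5.png");o0=cv2.imread("pics/scene0.png")
print(im[208:216,330:338].max(2))
print("gauge diff",np.abs(im[190:225,300:345].astype(int)-old[190:225,300:345]).mean(),"tally diff",np.abs(im[222:262,108:148].astype(int)-o0[222:262,108:148]).mean())
o=st()[2];print(o['contact_force'],o['tool_pos'],o['t'])
E
```

```text
[[121 102 102 111 140 155 155 155]
 [130 101  97 102 127 149 154 154]
 [141 112  91 102 110 139 155 155]
 [155 130  98 102 102 128 151 156]
 [156 147 115  84  81  98 140 157]
 [156 156 134 117 123 123 142 152]
 [148 147 139 139 141 139 136 133]
 [125 123 120 116 112 109 105 101]]
gauge diff 1.9193650793650794 tally diff 3.6341666666666668
[-0.48882388  0.18622072  0.54251571] [ 0.52327201 -0.39756213  0.18423023] 23.15
```

```bash
python3 -c "
from station import *
print(finish_job())"
```

```text
the job is handed in; nothing more can be done
None
```

I set the second large cake gently on the pan, which put the pointer at about 95 mm against a clip middle measured at 93–97 mm (limit ±7 mm). I then pressed the tally plunger to its stop, saw it come back up, and handed the job in at 23 s; the hand-in gave no verdict.

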